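# Shut and bolt the rivet hopper

### The job

Shut the rivet hopper: push the orange tab until the gate is fully home and the red spring catch snaps out behind it. Then lift the bolt's red handle out of its notch, slide the bolt across behind the gate and drop the handle fully into the other notch. Leave the other things on the bench where they are.

Things in the scene. Friction and masses are not known exactly. Their poses are not given: they have to be found in the camera images.
- hopper: Green bench-top rivet hopper, screwed to the bench: base, two rails along y (100 mm over all, tops at height 58, y -155 to +145) a bin and a blue tray at the back. Origin on the bench below the gate's centre line. Its axes, used for all offsets (mm) and heights here: x runs with the bolt (away from the robot at yaw 0), y the way the gate closes, z up. The bolt is on the -x side of the rails, the catch on the +x side.
- bin_top (a point): Middle of the hopper's square bin at its rim: 116 x 124 mm outside, at y +80, height 138.
- notch_start (a point): Middle of the open-topped notch in which the bolt's handle lies at first: x -165, y -67, height 50. The steel notch plate at y -67 is 4 thick, x -185 to -95, top at height 62. Each notch is 12 wide (along x) and 17 deep; the handle's arm is 8 mm thick.
- notch_shot (a point): Middle of the other notch, where the handle must end: x -115, y -67, height 50, in the same plate.
- gate (a joint): Sliding aluminium gate plate, 76 x 170 x 8 mm, between the rails at height 48. 0 = 0.100 m open, 0.100 m = against its stop under the bin (shut); grows towards +y. Rubs with about 6 N and stays where it is left; over the last 35 mm its bevelled steel lug also pushes the spring catch aside (3 to 6 N more), and the catch springs back behind the lug at about 0.097. Push it to the stop.
- gate_tab (a point): Centre of the -y face (the face to push) of the orange upright tab at the gate's trailing end. Tab 60 (x) x 10 (y) x 55 mm high, heights 50 to 105; this point is at height 77.5 and moves with the gate (y -135 open, y -35 shut). Above height 58 the room behind it is free.
- catch_pin (a joint): Red spring catch pin on the +x side of the rails at y -29, height 66, pointing to -x. 0 = sprung out (m); about 0.010 while the gate's lug holds it pressed back. Not to be touched.
- bolt (a joint): Brass barrel bolt, 12 mm rod along x, its axis at y -47, height 50. 0 = withdrawn, 0.050 m = shot across behind the gate's end; grows towards +x; about 2 N of friction. Can move only while its handle is lifted out of the notch, and can pass only when the gate is shut.
- handle (a joint): Turn of the bolt's handle about the bolt's axis (rad): 0 = level, pointing to -y, down in a notch; 1.4 = the end stop, nearly upright. The arm clears the plate above 0.8. It is loose and falls back by its own weight when let go.
- bolt_grip (a point): Centre of the red cross-grip at the end of the handle: cylinder 20 mm in diameter, 22 mm long along x, 55 mm from the bolt's axis. At handle 0 it is at y -102, height 50; it moves with the bolt along x (x -165 withdrawn, -115 shot) and round the bolt's axis with the handle. Free on all sides for 25 mm or more.
- tin: Round tin, 72 mm wide, 65 high, on the -x side of the bin; origin underneath. Bystander.
- screwdriver: Red-handled screwdriver, 200 mm, lying to the -y side of the hopper, along its x; origin underneath. Bystander.
- mallet: Hammer with a wooden handle, 270 mm, lying; origin underneath. Bystander.
- bottle: Clear bottle, 64 mm wide, 180 high; origin underneath. Bystander.
- gluepot: White glue jar with yellow lid, 96 mm wide, 100 high; origin underneath. Bystander.
- spool: Wooden spool, 70 mm wide, 75 high; origin underneath. Bystander.

How it is judged:
By the outcome, as a careful person would: the job done as asked, in the order asked, and still so for the second after the job is handed in, with the robot touching nothing.
It also fails if it takes over 64 s, if anything falls off the work surface, if the arm or the gripper's body presses on something with over 40 N, if the wrist force passes 120 N, or if a joint passes its speed limit or range.

### The arm

A 7-joint arm with a two-finger parallel gripper is mounted at the origin on the work surface. World frame = base frame: x ahead of the robot, y to its left, z up, the work surface at z = 0. Lengths are in mm, angles in rad, forces in N, time in s.
With the tool pointing down it reaches from about 400 to 900 mm from the base axis. Payload 5.6 kg.
Tool frame: the origin (TCP) lies on the centre line of the jaws, within the pads' length; the fingertips stand tips_ahead ahead of it and the grasp point (between the pads) lies 6 mm ahead of it (tips_ahead is the distance from the TCP to the fingertips, in mm); z points along the fingers, y is the line along which they close (so a half turn about z gives the same grasp; the last joint's range is limited). The gripper opens to 92 mm and grips with 3 to 60 N. Pads are 20 mm wide; open, the fingers measure 128 mm over their backs; the gripper's body (75 mm by 189 mm) begins 69 mm behind the grasp point.
Start: joints at [-1.346, 0.468, -0.012, 1.603, 0.006, 1.071, -0.056], TCP at [172.037, 626.826, 239.592] pointing down, gripper open.
Joint ranges: [-2.53, 2.53], [-0.31, 2.02], [-1.57, 1.55], [0.28, 2.44], [-1.29, 4.43], [0.15, 1.84], [-2.92, 2.92]. Speed limits (rad/s): [2.57, 2.57, 3.14, 3.14, 3.14, 3.14, 3.14].

### API

Orientations are given as a unit quaternion [w, x, y, z].
In Python, from rig import observe, capture, hand_in, boxes_of, tips_ahead gives the robot as it stands.
- The arm moves only by the tool apply_moves, never from a script. Its argument "commands" is a list of rows, each a list of 6 numbers: the shift along the tool's x, y, z in cm, then the turn, a rotation vector about the tool's x, y, z in degrees. In form: [[dx, dy, dz, rx, ry, rz], ...]. A call has 1 to 10 rows; each row is the pose to reach, as a shift and turn from the pose commanded when the call began, along the tool's axes at that moment; what a row does not reach only later rows make up. A row lasts 1/8 s, in which the tool goes at most 62.5 mm and 10.7 degrees, less where a joint would pass 70% of its speed; a pose out of reach is approached as far as the arm can. A call with a gripper value outside its range is refused whole. "gripper" is the finger opening in cm, from 0 to 9.19, set as the call begins (left out, the last holds). The fingers move at their own pace and stop on an object; the grip force is fixed at half the most. Time passes only in rows, so rows that repeat a pose let the fingers close. It gives the time, the measured TCP pose, the force, the opening and the grip force at its end, in the units of the state.
- observe(): the state, without advancing time (a new reading comes with each control period).
- capture(name): name is "scene" or "top" or "wrist"; returns a dict with "image" (400x640x3 uint8, blue, green, red), "range_z" (400x640 float32, mm along the optical axis (not along the pixel's ray), 0 where there is no reading), "fx", "fy", "cx", "cy" (pixels), "extrinsics" (4x4, takes a point from camera to world coordinates). Camera axes: x right, y down, z forward; pixel columns grow to the right and rows downward; lengths in mm; the calibration is good to about 2 mm. A picture is of the moment at which its call begins.
- hand_in(): hands the job in; it is judged then, once.
Trained networks look in the newest picture that a camera, given by its name, has taken for a name from the list of things; names that differ only in an ending like _2 or _b are one class to them, and where a whole thing is asked for, a point or a joint stands for the part that bears it (a point fixed in the world has none). Each returns a list of dicts, best first, with "p" (0 to 1); they miss things now and then, are a little off and sometimes report something else, mostly with a low value. They report only what shows in the picture. A call takes as long as a camera call.
- boxes_of(thing, camera): "centre" ([x, y, z] in mm, in world coordinates, good to about 4 mm: the middle of the surface that is visible of it).
The state is a dict: "clock": time; "q": joint angles; "dq": joint speeds; "joint_efforts": joint torques, N m; "position": TCP position; "eef_rot": TCP orientation; "contact_force": force on the tool from outside, world axes, zero at the start; "moment": the same for the moment, N m; "finger_gap": opening from 0.0 (shut) to 1.0 (fully open); "gripper_force": force on a finger pad.
Only numpy, scipy, OpenCV 4.12 (cv2) and the standard library are available. Lean on these libraries where they do the work, as an engineer would, in place of code of your own. Each camera call takes 0.05 s, during which the arm holds its last target. There are 200 camera calls.

## Working session

There is one attempt and no reset: what is moved stays moved. The work goes in short steps, Python scripts to look and compute and a tool call to move; the robot and the scene stay as the last step left them, time stands still between calls to the robot, and variables do not carry over. Pictures are saved under pics/ and viewed, at most 10 in all, crops included, and the job is handed in when it is done.

Besides the shell and the picture viewer there is one more tool, called after "Request:" as name(argument=value, ...) on one line, values as JSON. apply_moves: Moves the arm, as the interface text tells. Its arguments: {"type":"object","properties":{"commands":{"type":"array","items":{"type":"array","items":{"type":"number"}}},"gripper":{"type":"number"}},"required":["commands"]}

```bash
mkdir -p pics; ls
python3 - <<'E'
from rig import *
import cv2,numpy as np
s=observe();print(s['clock'],s['position'],s['eef_rot'],tips_ahead)
for c in("top","scene"):
    d=capture(c);cv2.imwrite(f"pics/{c}1.png",d["image"]);print(c,d["fx"],np.round(d["extrinsics"],3).tolist())
    for t in("hopper","gate","gate_tab","bolt_grip","catch_pin","tin","screwdriver","mallet","bottle","gluepot","spool"):
        print(t,[(np.round(b["centre"]).tolist(),round(b["p"],2)) for b in boxes_of(t,c)[:2]])
E
```

```text
pics
0.0 [171.9184032  626.30178488 238.65984939] [-5.40627339e-05  1.33529376e-01  9.91044469e-01 -8.73775782e-04] 25.0
top 409.03910512176634 [[-0.074, -0.976, 0.203, 310.888], [-0.997, 0.072, -0.018, 14.086], [0.003, -0.204, -0.979, 1260.0], [0.0, 0.0, 0.0, 1.0]]
hopper [([615.0, 64.0, 50.0], 0.85), ([612.0, -8.0, 49.0], 0.38)]
gate [([614.0, -10.0, 50.0], 0.92)]
gate_tab [([616.0, -6.0, 55.0], 0.89)]
bolt_grip [([451.0, -50.0, 51.0], 0.41)]
catch_pin []
tin [([471.0, 136.0, 64.0], 0.73)]
screwdriver [([615.0, -199.0, 18.0], 0.89), ([451.0, -402.0, 77.0], 0.45)]
mallet [([406.0, 452.0, 28.0], 0.65)]
bottle [([614.0, -410.0, 113.0], 0.78)]
gluepot [([634.0, 441.0, 101.0], 0.59)]
spool [([454.0, -401.0, 78.0], 0.88)]
scene 440.7542829480719 [[-0.747, 0.51, -0.427, 1064.051], [0.665, 0.574, -0.477, 576.096], [0.002, -0.64, -0.768, 1039.568], [0.0, 0.0, 0.0, 1.0]]
hopper [([660.0, 100.0, 45.0], 0.91)]
gate [([621.0, -36.0, 48.0], 0.76), ([448.0, -48.0, 55.0], 0.59)]
gate_tab [([618.0, -40.0, 52.0], 0.67), ([456.0, -4.0, 52.0], 0.67)]
bolt_grip [([452.0, -42.0, 54.0], 0.45)]
catch_pin []
tin [([486.0, 154.0, 61.0], 0.81), ([623.0, -198.0, 22.0], 0.4)]
screwdriver [([624.0, -202.0, 24.0], 0.56), ([684.0, 24.0, 68.0], 0.32)]
mallet [([440.0, 465.0, 22.0], 0.89)]
bottle [([634.0, -395.0, 91.0], 0.7), ([660.0, 462.0, 102.0], 0.6)]
gluepot [([658.0, 464.0, 100.0], 0.68), ([687.0, 22.0, 69.0], 0.23)]
spool [([464.0, -400.0, 56.0], 0.56)]
```

View pics/top1.png

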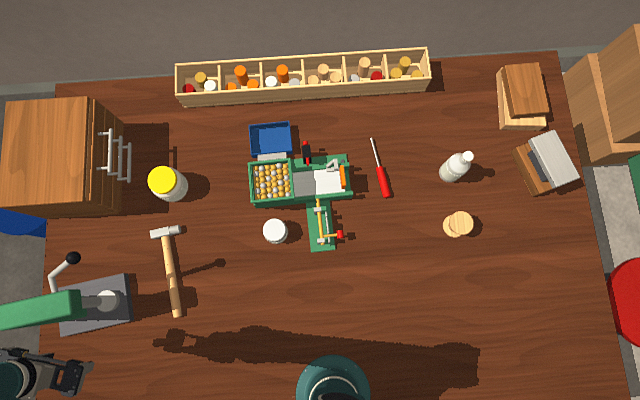

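View pics/scene1.png

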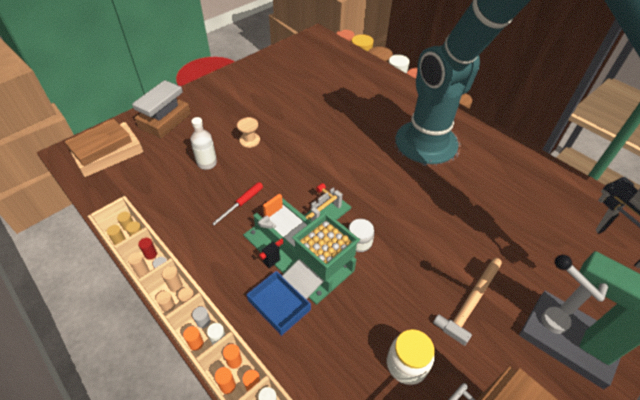

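The top view shows the hopper with its bin at (271,181), the orange tab at (343,177), the red bolt grip at (341,234) and the screwdriver at (380,170). The hopper's yaw looks small. Next I'll measure it with colour and depth.

```bash
cat > h.py <<'E'
from rig import *
import cv2,numpy as np
def cloud(c):
    d=capture(c);v,u=np.mgrid[0:400,0:640];z=d["range_z"]
    p=np.stack([(u-d["cx"])/d["fx"]*z,(v-d["cy"])/d["fy"]*z,z],-1)
    E=d["extrinsics"];w=p@E[:3,:3].T+E[:3,3];w[z==0]=np.nan
    return d,w,cv2.cvtColor(d["image"],cv2.COLOR_BGR2HSV)
def col(h,a,b,s=150,v=90): return (h[...,0]>=a)&(h[...,0]<=b)&(h[...,1]>s)&(h[...,2]>v)
E
python3 - <<'E'
from h import *
for c in("top","scene"):
    d,w,h=cloud(c)
    X,Y,Z=w[...,0],w[...,1],w[...,2]
    box=(X>400)&(X<800)&(Y>-110)&(Y<260)
    for n,m in dict(tab=col(h,6,16)&box&(Z>55)&(abs(Y+70)<60)&(X>560)&(X<680),red=(col(h,0,4)|col(h,175,180))&box&(Z>20),
        rim=box&(Z>130)&(Z<146),green=col(h,50,85,80,40)&box&(Z>50)&(Z<66)).items():
        p=w[m]
        if len(p)==0: print(c,n,0);continue
        print(c,n,len(p),"med",np.median(p,0).round(1),"min",np.percentile(p,3,0).round(1),"max",np.percentile(p,97,0).round(1), cv2.minAreaRect(p[:,:2].astype(np.float32)))
        if n=="red":
            for lo,hi in((0,560),(560,900)):
                q=p[(p[:,0]>lo)&(p[:,0]<hi)]
                if len(q):print("   ",len(q),np.median(q,0).round(1),q.min(0).round(1),q.max(0).round(1))
d,w,h=cloud("top")
cv2.imwrite("pics/topc.png",cv2.resize(d["image"][110:260,230:400],None,fx=4,fy=4,interpolation=cv2.INTER_CUBIC))
E
```

```text
top tab 74 med [608.8 -75.8 100.9] min [584.7 -84.3  59.3] max [644.9 -73.1 108.7] ((619.5000610351562, -78.74058532714844), (13.925691604614258, 70.46997833251953), 88.11380004882812)
top red 95 med [458.8 -51.1  62. ] min [438.6 -67.3  51.8] max [736.3  29.9  75.5] ((586.6673583984375, -13.72708511352539), (314.2201232910156, 27.924524307250977), 16.84891128540039)
    51 [447.6 -59.4  57.8] [438.2 -69.1  41.8] [459.7 -49.1  63.2]
    44 [687.7  22.1  71.4] [663.8  17.4  59.8] [737.7  30.4  76.9]
top rim 529 med [606.5 132.  136.6] min [548.   67.4 131.4] max [666.2 189.4 141.2] ((607.3623657226562, 128.68019104003906), (120.56521606445312, 124.17973327636719), 2.0650267601013184)
top green 404 med [571.6  -3.9  57.4] min [ 551.8 -102.3   51.5] max [664.  133.9  62.9] ((598.2770385742188, 22.33636474609375), (259.6046447753906, 230.3250274658203), 63.1556510925293)
scene tab 251 med [619.  -70.4  87.6] min [589.  -79.1  58.1] max [646.  -67.6 104.9] ((616.5896606445312, -73.60700988769531), (61.28969192504883, 14.066019058227539), 1.8190875053405762)
scene red 122 med [672.   24.   61.8] min [442.3 -61.   41.9] max [740.3  35.6  72.6] ((590.8894653320312, -10.861370086669922), (313.0811462402344, 29.02922821044922), 17.602937698364258)
    49 [455.6 -52.2  54.1] [439.5 -64.   38.7] [463.3 -42.9  61.5]
    73 [726.7  28.7  68.5] [662.3  -2.1  27.8] [741.3  37.6  73.6]
scene rim 614 med [611.1 135.2 134.9] min [550.2  72.1 130.9] max [668.2 194.5 138.3] ((609.299560546875, 132.72140502929688), (122.4803466796875, 126.9221420288086), 2.3675575256347656)
scene green 378 med [653.1  20.6  56.1] min [562.8 -90.9  51.5] max [665.8 196.4  65.2] ((623.84814453125, 50.00775146484375), (127.51587677001953, 299.43280029296875), 0.5960326194763184)
```

View pics/topc.png

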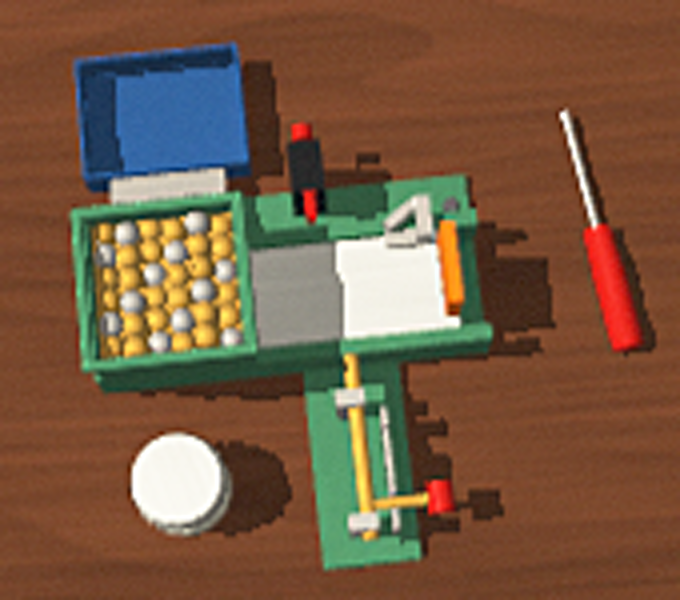

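The crop shows the tab at +x side centre, the bolt grip lower right and the screwdriver clear. The fit is yaw ≈ 2.2° and origin ≈ (611.5, 50.8). It predicts tab and grip positions within about 2 mm of the measured ones.

```bash
cat >> h.py <<'E'
from scipy.spatial.transform import Rotation as Ro
YAW=np.deg2rad(2.2);O=np.array([611.5,50.8,0])
H=np.array([[np.cos(YAW),-np.sin(YAW),0],[np.sin(YAW),np.cos(YAW),0],[0,0,1]])
RT=np.column_stack([H[:,1],H[:,0],[0,0,-1]])
def cur():
    s=observe();q=s["eef_rot"];return np.array(s["position"]),Ro.from_quat([q[1],q[2],q[3],q[0]]).as_matrix(),s
def rows(*pts,world=False):
    p,R,s=cur();rv=Ro.from_matrix(R.T@RT).as_rotvec(degrees=True)
    print("hop",((p-O)@H).round(1),"F",np.round(s["contact_force"],1),"gap",round(s["finger_gap"]*92,1),"t",s["clock"])
    for t in pts:
        w=np.array(t,float) if world else O+H@np.array(t,float)
        print(t,((R.T@(w-p))/10).round(2).tolist()+rv.round(1).tolist())
E
python3 -c "
from h import *
rows((200,430,240),world=True);rows((0,-180,240),(0,-180,130),(0,-180,93))"
```

```text
hop [-417.   592.5  239.6] F [-0.5  0.3 -1.2] gap 92.0 t 1.35
(200, 430, 240) [-7.91, -18.24, -0.04, 0.0, -0.0, 72.5]
hop [-417.   592.5  239.6] F [-0.5  0.3 -1.2] gap 92.0 t 1.35
(0, -180, 240) [-63.05, -61.08, -0.04, 0.0, -0.0, 72.5]
(0, -180, 130) [-63.05, -61.08, 10.96, 0.0, -0.0, 72.5]
(0, -180, 93) [-63.05, -61.08, 14.66, 0.0, -0.0, 72.5]
```

Request:
apply_moves(commands=[[-4,-9,0,0,0,0],[-7.9,-18.2,0,0,0,10],[-14,-22.5,0,0,0,20],[-20,-26.7,0,0,0,30],[-26,-31,0,0,0,40],[-32,-35.5,0,0,0,50],[-38,-40,0,0,0,60],[-44,-45,0,0,0,70],[-50,-50,0,0,0,72.5],[-56,-55.5,0,0,0,72.5]], gripper=0)

```text
clock: 2.6
position: [467.4, 86.3, 240.1]
eef_rot: [0.0, 0.694, 0.72, 0.001]
contact_force: [-0.0, 1.4, -0.2]
finger_gap: 0.006
gripper_force: 0.0
```

```bash
python3 -c "
from h import *
rows((0,-180,240),(0,-180,93))"
```

```text
hop [-142.7   41.   240.1] F [-0.   1.4 -0.2] gap 0.6 t 2.6
(0, -180, 240) [-22.09, 14.28, 0.01, 0.1, -0.1, -0.0]
(0, -180, 93) [-22.1, 14.26, 14.71, 0.1, -0.1, -0.0]
```

Request:
apply_moves(commands=[[-5,3.2,0,0,0,0],[-10,6.4,0,0,0,0],[-15,9.7,0,0,0,0],[-20,13,0,0,0,0],[-22.1,14.3,0,0,0,0],[-22.1,14.3,5,0,0,0],[-22.1,14.3,10,0,0,0],[-22.1,14.3,13,0,0,0],[-22.1,14.3,14.7,0,0,0],[-22.1,14.3,14.7,0,0,0]])

```text
clock: 3.85
position: [617.1, -127.6, 91.9]
eef_rot: [-0.001, 0.694, 0.72, -0.0]
contact_force: [0.1, 0.2, -0.1]
finger_gap: 0.008
gripper_force: 0.0
```

```bash
python3 -c "
from h import *
rows((0,-180,93),(0,-145,93),(0,-70,93),(0,-45,93))"
```

```text
hop [  -1.3 -178.5   91.9] F [ 0.1  0.2 -0.1] gap 0.7 t 3.85
(0, -180, 93) [-0.15, 0.13, -0.11, -0.1, -0.0, -0.0]
(0, -145, 93) [3.35, 0.13, -0.11, -0.1, -0.0, -0.0]
(0, -70, 93) [10.85, 0.12, -0.11, -0.1, -0.0, -0.0]
(0, -45, 93) [13.35, 0.12, -0.1, -0.1, -0.0, -0.0]
```

Now push to about 20 mm short of shut, at about 120 mm/s.

Request:
apply_moves(commands=[[2,0.1,0,0,0,0],[3.2,0.1,0,0,0,0],[4,0.1,0,0,0,0],[5,0.1,0,0,0,0],[6.2,0.1,0,0,0,0],[7.4,0.1,0,0,0,0],[8.6,0.1,0,0,0,0],[9.8,0.1,0,0,0,0],[10.8,0.1,0,0,0,0],[11.3,0.1,0,0,0,0]])

```text
clock: 5.1
position: [615.3, -20.3, 93.9]
eef_rot: [0.004, 0.695, 0.719, -0.001]
contact_force: [2.2, -15.2, -0.8]
finger_gap: 0.0
gripper_force: 7.3
```

```bash
python3 -c "
from h import *
rows((0,-45,93))"
```

```text
hop [  1.1 -71.2  93.9] F [  2.2 -15.2  -0.8] gap 0.0 t 5.1
(0, -45, 93) [2.62, -0.12, 0.07, 0.2, 0.5, -0.2]
```

Request:
apply_moves(commands=[[0.6,0,0,0,0,0],[1.2,0,0,0,0,0],[1.7,0,0,0,0,0],[2.1,0,0,0,0,0],[2.4,0,0,0,0,0],[2.6,0,0,0,0,0],[2.7,0,0,0,0,0],[2.7,0,0,0,0,0]])

```text
clock: 6.1
position: [614.3, 7.3, 93.8]
eef_rot: [0.003, 0.695, 0.719, -0.001]
contact_force: [2.0, -9.8, 0.4]
finger_gap: 0.006
gripper_force: 5.3
```

```bash
python3 -c "
from h import *
rows((0,-45,93))"
```

```text
hop [  1.2 -43.6  93.8] F [ 2.  -9.8  0.4] gap 0.6 t 6.1
(0, -45, 93) [-0.14, -0.12, 0.08, 0.2, 0.4, -0.2]
```

Creep on until the force rises at the stop.

Request:
apply_moves(commands=[[0.2,0,0,0,0,0],[0.4,0,0,0,0,0],[0.5,0,0,0,0,0],[0.5,0,0,0,0,0]])

```text
clock: 6.6
position: [614.3, 7.4, 93.9]
eef_rot: [0.006, 0.696, 0.718, -0.002]
contact_force: [2.3, -18.8, -0.8]
finger_gap: 0.002
gripper_force: 9.6
```

Request:
apply_moves(commands=[[0.3,0,0,0,0,0],[0.5,0,0,0,0,0],[0.5,0,0,0,0,0]])

```text
clock: 6.98
position: [614.3, 7.6, 94.0]
eef_rot: [0.008, 0.697, 0.717, -0.004]
contact_force: [3.3, -28.3, -0.4]
finger_gap: 0.005
gripper_force: 14.0
```

Run:
```python
from h import *
rows()
d,w,h=cloud("top")
m=col(h,6,16)&(w[...,2]>55)&(abs(w[...,0]-617)<50)&(abs(w[...,1])<60)
p=(w[m]-O)@H;print(len(p),np.percentile(p,[3,50,97],axis=0).round(1))
cv2.imwrite("pics/shut.png",np.hstack([cv2.resize(d["image"][130:210,280:380],None,fx=4,fy=4,interpolation=cv2.INTER_CUBIC),cv2.resize(cloud("scene")[0]["image"][190:270,240:340],None,fx=4,fy=4,interpolation=cv2.INTER_CUBIC)]))
```

```text
hop [  1.1 -43.3  94. ] F [  3.3 -28.3  -0.4] gap 0.5 t 6.975
1 [[-30.3 -74.  176.3]
 [-30.3 -74.  176.3]
 [-30.3 -74.  176.3]]
```

View pics/shut.png

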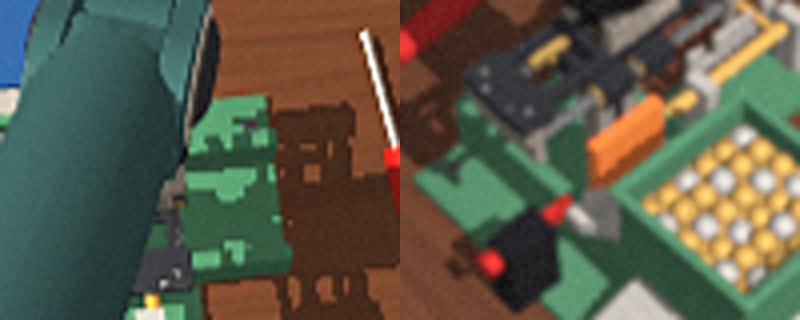

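In the scene crop the gate is at the stop. The red pin tip (555,210) is sprung out, with the lug (600,215) past it. Now I'll back off and rise.

Request:
apply_moves(commands=[[-2,0,0,0,0,0],[-5,0,0,0,0,0],[-6,0,-3,0,0,0],[-6.5,0,-8,0,0,0],[-6.8,-5,-8,0,0,0],[-6.8,-10,-8,0,0,0],[-6.8,-15,-8,0,0,0],[-6.8,-16.6,-8,0,0,0],[-6.8,-16.6,-8,0,0,0]], gripper=3.8)

```text
clock: 8.2
position: [449.7, -51.1, 173.3]
eef_rot: [0.0, 0.693, 0.721, 0.001]
contact_force: [0.3, 0.7, 0.3]
finger_gap: 0.417
gripper_force: 0.0
```

Run:
```python
from h import *
rows((-165,-102,110),(-165,-102,50))
d,w,h=cloud("scene")
m=(col(h,0,4)|col(h,175,180))&(w[...,2]>25)&(abs(w[...,0]-450)<40)&(abs(w[...,1]+55)<40)
p=(w[m]-O)@H;print(len(p),np.percentile(p,[3,50,97],axis=0).round(1))
m=col(h,6,16)&(w[...,2]>55)&(abs(w[...,0]-617)<50)&(abs(w[...,1])<60)
p=(w[m]-O)@H;print(len(p),np.percentile(p,[3,50,97],axis=0).round(1))
d,w,h=cloud("wrist")
m=(col(h,0,4)|col(h,175,180))&(w[...,2]>25)&(abs(w[...,0]-450)<40)&(abs(w[...,1]+55)<40)
p=(w[m]-O)@H;print(len(p),np.percentile(p,[3,50,97],axis=0).round(1))
cv2.imwrite("pics/wr.png",d["image"])
```

```text
hop [-165.6  -95.6  173.3] F [0.3 0.7 0.3] gap 38.4 t 8.2
(-165, -102, 110) [-0.65, 0.05, 6.33, 0.1, -0.1, 0.0]
(-165, -102, 50) [-0.65, 0.04, 12.33, 0.1, -0.1, 0.0]
50 [[-175.  -107.7   41.8]
 [-158.5  -97.9   54.4]
 [-152.   -90.5   59.7]]
239 [[-27.9 -32.7  62.3]
 [  3.9 -23.9  91.1]
 [ 30.2 -21.6 104.9]]
693 [[-176.6 -108.4   52.1]
 [-165.9  -97.9   58.9]
 [-155.7  -90.7   61.1]]
```

View pics/wr.png

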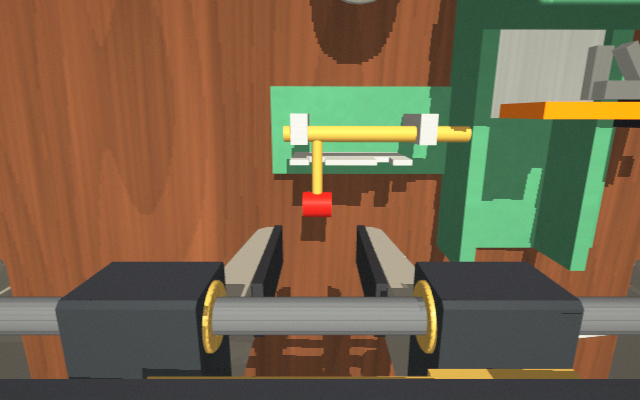

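The wrist view shows the grip at (317,204), centred between the fingers along x at hopper (-166,-100,50), as expected. Next: descend over it and close.

Request:
apply_moves(commands=[[-0.55,0,4,0,0,0],[-0.55,0,7,0,0,0],[-0.55,0,9,0,0,0],[-0.55,0,10.5,0,0,0],[-0.55,0,11.5,0,0,0],[-0.55,0,11.5,0,0,0]])

```text
clock: 9.05
position: [449.7, -57.5, 57.2]
eef_rot: [-0.0, 0.694, 0.72, -0.0]
contact_force: [0.5, 1.4, 0.1]
finger_gap: 0.412
gripper_force: 0.0
```

Request:
apply_moves(commands=[[0,0,0,0,0,0],[0,0,0,0,0,0],[0,0,0,0,0,0],[0,0,0,0,0,0],[0,0,0,0,0,0]], gripper=1.8)

```text
clock: 9.68
position: [450.0, -57.4, 58.0]
eef_rot: [0.0, 0.694, 0.72, 0.0]
contact_force: [-1.1, -1.0, 5.1]
finger_gap: 0.234
gripper_force: 30.0
```

Run:
```python
from h import *
rows()
p,R,s=cur()
for t in (.2,.4,.6,.8,1.0,1.1):print(t,round(5.5*(1-np.cos(t)),2),round(-5.5*np.sin(t),2))
cv2.imwrite("pics/wr2.png",capture("wrist")["image"])
```

```text
hop [-165.5 -101.9   58. ] F [-1.1 -1.   5.1] gap 21.5 t 9.675
0.2 0.11 -1.09
0.4 0.43 -2.14
0.6 0.96 -3.11
0.8 1.67 -3.95
1.0 2.53 -4.63
1.1 3.01 -4.9
```

View pics/wr2.png

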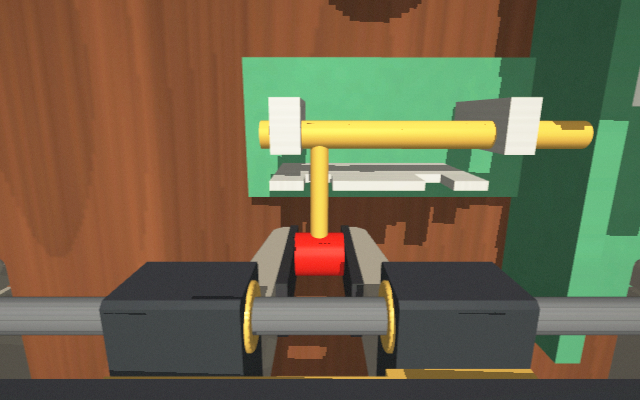

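The grip at (319,253) is held by its end faces between the pads. Lift along the arc.

Request:
apply_moves(commands=[[0.05,0,-0.6,0,0,0],[0.15,0,-1.1,0,0,0],[0.4,0,-2.1,0,0,0],[0.9,0,-3.1,0,0,0],[1.6,0,-3.9,0,0,0],[2.1,0,-4.3,0,0,0],[2.5,0,-4.6,0,0,0],[2.7,0,-4.7,0,0,0],[2.7,0,-4.7,0,0,0]])

```text
clock: 10.85
position: [448.4, -31.7, 105.3]
eef_rot: [0.001, 0.694, 0.72, -0.0]
contact_force: [-0.8, -5.6, 0.1]
finger_gap: 0.234
gripper_force: 30.0
```

Run:
```python
from h import *
rows()
```

```text
hop [-166.1  -76.2  105.3] F [-0.8 -5.6  0.1] gap 21.5 t 10.85
```

Lifted 47 mm (about 1.03 rad) with low force. Slide 50 mm.

Request:
apply_moves(commands=[[0,0.5,0,0,0,0],[0,1.2,0,0,0,0],[0,2,0,0,0,0],[0,2.8,0,0,0,0],[0,3.6,0,0,0,0],[0,4.3,0,0,0,0],[0,4.8,0,0,0,0],[0,5.0,0,0,0,0],[0,5.1,0,0,0,0],[0,5.1,0,0,0,0]])

```text
clock: 12.1
position: [499.2, -29.9, 105.2]
eef_rot: [0.0, 0.694, 0.72, -0.001]
contact_force: [-0.6, -6.3, -0.1]
finger_gap: 0.235
gripper_force: 30.0
```

Run:
```python
from h import *
rows()
cv2.imwrite("pics/wr3.png",capture("wrist")["image"])
```

```text
hop [-115.3  -76.4  105.2] F [-0.6 -6.3 -0.1] gap 21.6 t 12.1
```

View pics/wr3.png

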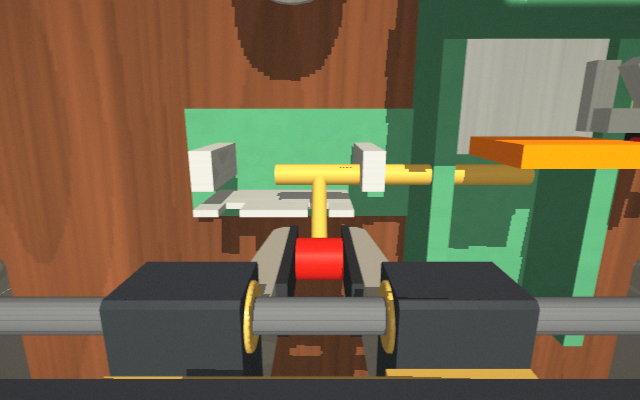

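The bolt is now shot behind the gate, having moved 50.2 mm from the start notch, and the arm (319,210) is over the second notch (318,207). Lower it along the arc.

Request:
apply_moves(commands=[[-0.2,0,0.1,0,0,0],[-0.6,0,0.4,0,0,0],[-1.1,0,0.8,0,0,0],[-1.8,0,1.6,0,0,0],[-2.3,0,2.6,0,0,0],[-2.55,0,3.6,0,0,0],[-2.65,0,4.2,0,0,0],[-2.7,0,4.7,0,0,0],[-2.7,0,4.7,0,0,0]])

```text
clock: 13.28
position: [501.5, -54.3, 58.6]
eef_rot: [-0.0, 0.694, 0.72, 0.001]
contact_force: [-1.2, -0.3, 5.1]
finger_gap: 0.232
gripper_force: 30.0
```

Run:
```python
from h import *
rows()
```

```text
hop [-114.  -100.8   58.6] F [-1.2 -0.3  5.1] gap 21.4 t 13.275
```

The height (58.6) and force match the starting notch. Release, then rise clear.

Request:
apply_moves(commands=[[0,0,0,0,0,0],[0,0,0,0,0,0],[0,0,0,0,0,0],[0,0,0,0,0,0]], gripper=4)

```text
clock: 13.78
position: [500.5, -55.4, 57.5]
eef_rot: [-0.0, 0.694, 0.72, -0.0]
contact_force: [-0.3, -0.5, -0.2]
finger_gap: 0.432
gripper_force: 0.0
```

Request:
apply_moves(commands=[[0,0,-3,0,0,0],[0,0,-6,0,0,0],[0,0,-10,0,0,0],[0,0,-13,0,0,0],[0,0,-13,0,0,0]])

```text
clock: 14.4
position: [502.0, -55.5, 189.5]
eef_rot: [0.001, 0.694, 0.72, 0.002]
contact_force: [-0.1, 0.4, -0.3]
finger_gap: 0.439
gripper_force: 0.0
```

Run:
```python
from h import *
rows()
d,w,h=cloud("wrist")
m=(col(h,0,4)|col(h,175,180))&(w[...,2]>25)&(abs(w[...,0]-500)<40)&(abs(w[...,1]+55)<40)
p=(w[m]-O)@H;print(len(p),np.percentile(p,[3,50,97],axis=0).round(1))
s=cloud("scene")[0]["image"]
cv2.imwrite("pics/end.png",np.hstack([d["image"][0:300,120:520],cv2.resize(s[170:270,240:373],(400,300),interpolation=cv2.INTER_CUBIC)]))
```

```text
hop [-113.5 -102.   189.5] F [-0.1  0.4 -0.3] gap 40.4 t 14.4
601 [[-124.4 -108.2   53.3]
 [-114.   -98.3   58.9]
 [-103.5  -90.9   61. ]]
```

View pics/end.png

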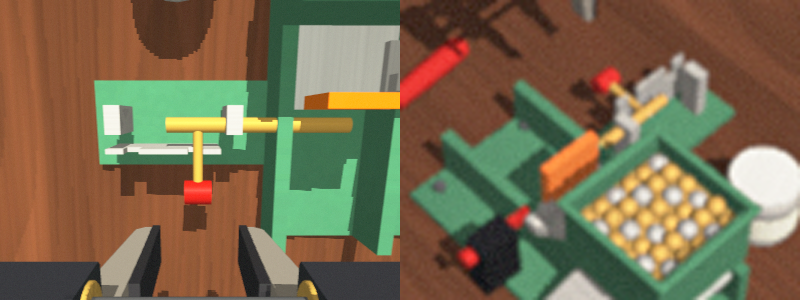

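The grip is down in the second notch at x -114. Its top is at height 61, as it was in the first notch. The gate is shut and the catch pin is out (520,215 in the right half).

```bash
python3 -c "
from rig import *
print(hand_in())"
```

```text
the job is handed in; nothing more can be done
None
```

The job is handed in: the gate is against its stop with the red catch sprung out behind the lug, the bolt is shot with its handle fully down in the other notch, and the arm's path kept clear of the other items (robot clock 14.4 s at the last check).

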